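Prime the telescope mount's oil pump until its pin is out

TASK

Prime the oil pump on the bench: with the fingertips push the flat cover above the indicator pin well aside, then press the pump's palm button down again and again, letting it spring back up, until the pin stands fully out of its block. Finish with the button up and the cover aside; grasp nothing, never pull the button up or touch the pin itself, and leave everything else on the bench where it is.

Things in the scene. Friction and masses are not known exactly. Their poses are not given: they have to be found in the camera images.
- pump: Oil pump bolted to the bench (fixed): steel base plate 130 x 200 x 12 mm; on it, 110 mm apart, an aluminium barrel (58 mm across, 88 mm high) with a grey palm button on top, and a grey block (80 x 56 mm, top 72 mm above the bench) with the pin and cover. Origin: under the plate, half-way between both. Barrel at its y -55 mm, pin at y +55 mm (both x 0); x points away from the robot at yaw 0.
- plunger_top (a point): Centre of the flat top of the pump's grey palm button (48 mm across, flat top 36 mm across), 140 mm above the bench when up. Moves with the button.
- plunger (a joint): How far the button is pressed down, m: 0 up (may rest 1 mm short), 0.025 fully down. A spring pushes it up; about 12 N holds it down. Each mm downward lifts the pin about 0.25 mm (full stroke about 6 mm) unless the cover blocks the pin; the pin does not sink on the up-stroke. Pulled upward it gives a few mm (negative values).
- pin: Steel indicator pin, upright, 12 mm thick, standing in a round 26 mm steel boss on the grey block. Origin: centre of the pin's tip, 78 mm above the bench (flush with the boss) when fully in, 108 mm when fully out. Starts 0 to 6 mm out. Under the shut cover it can rise only 10 mm.
- pin_rise (a joint): How far the indicator pin stands out of its boss, m: 0 in, 0.030 fully out (its stop; further strokes do no harm).
- cover (a joint): Angle of the flat aluminium cover over the pin, rad: 0 over the pin, growing clockwise seen from above (its free end swings away from the palm button), stop at 1.45. Starts at 0 to 0.15; from about 0.55 it is clear of the pin. Stays where it is left; about 1 N at the tab moves it.
- cover_pivot (a point): On the cover's vertical pivot axis, at the upper face of the cover plate (92 mm above the bench), 36 mm from the pin's axis towards the pump's +x. The plate is 24 mm wide, 4 mm thick (underside 88 mm above the bench) and reaches 57 mm from the pivot.
- cover_tab (a point): Centre of the thin upright tab on the cover, 44 mm from the pivot near the free end, to be pushed sideways: 20 mm long (along the line to the pivot), 6 mm thick, standing 22 mm high from the plate, top 114 mm above the bench. Site is 11 mm below its top.
- spray_bottle: White spray bottle, 72 mm across, 230 mm tall. Origin: centre of its underside. Leave alone.
- eyepiece: Steel telescope eyepiece standing, 42 mm across, 66 mm tall. Origin: centre of its underside. Leave alone.
- lens_cap: Grey round lens cap lying flat, 62 mm across, 14 mm high. Origin: centre of its underside. Leave alone.
- screwdriver: Screwdriver lying on the bench. Leave alone.
- wrench: Wrench lying on the bench. Leave alone.
- lens_brush: Brush lying on the bench. Leave alone.
- grease_jar: Amber jar with steel cap, 56 mm across, 55 mm tall. Origin: centre of its underside. Leave alone.
Not all that is in view belongs to the job. Leave any green look-alike of the pump alone.

How it is judged:
On the way, in this order (a step that is already met when the one before it is completed fails the run):
1. the cover is pushed clear of the pin (value of joint cover above 0.6 rad), for 0.2 s.
2. the pin is fully out (value of joint pin_rise above 0.027 m), for 0.2 s.
At the end, for the whole second after the job is handed in: The pin stands out at least 27 of its 30 mm, the cover is turned at least 0.6 rad aside, the palm button is back up (within 4 mm), and no bystander has moved 30 mm or more (value of joint pin_rise above 0.027 m and value of joint cover above 0.6 rad and value of joint plunger between -0.003 and 0.004 m and distance of each of spray_bottle, eyepiece, lens_cap, screwdriver, wrench, lens_brush, grease_jar from where it was at the start of the episode below 0.03 m); the robot touches nothing.
It fails at once if the robot touches the indicator pin (over 0.5 N) (contact force between any of the fingers, the arm and pin above 0.5 N).
It fails at once if the palm button is pulled upward more than 3 mm (value of joint plunger below -0.003 m).
It fails at once if another thing on the bench is moved or lifted by more than 30 mm (distance of any of spray_bottle, eyepiece, lens_cap, screwdriver, wrench, lens_brush, grease_jar from where it was at the start of the episode above 0.03 m).
It also fails if it takes over 48 s, if anything falls off the work surface, if the arm or the gripper's body presses on something with over 40 N, if the wrist force passes 120 N, or if a joint passes its speed limit or range.

ROBOT

A 6-joint arm with a two-finger parallel gripper is mounted at the origin on the work surface. World frame = base frame: x ahead of the robot, y to its left, z up, the work surface at z = 0. Lengths are in m, angles in rad, forces in N, time in s.
With the tool pointing down it reaches from about 0.35 to 0.975 m from the base axis. Payload 4.9 kg.
Tool frame: the origin (TCP) lies midway between the tips of the shut fingers; the grasp point (between the pads) lies 19 mm behind it; z points along the fingers, y is the line along which they close (so a half turn about z gives the same grasp; the last joint's range is limited). The gripper opens to 85 mm and grips with 20 to 120 N. Pads are 22 mm wide; open, the fingers measure 114 mm over their backs; the gripper's body (76 mm by 85 mm) begins 54 mm behind the grasp point. The pads swing forward as they close: fully open they stand 13 mm farther back than shut.
Start: joints at [1.121, 0.053, 1.613, -0, 1.476, -0.119], TCP at [0.203, 0.591, 0.231] pointing down, gripper open.
Joint ranges: [-3.01, 3.01], [-1.01, 2.22], [0.06, 2.58], [-1.02, 4.17], [0.09, 2.62], [-3.14, 3.14]. Speed limits (rad/s): [2.57, 2.57, 3.14, 3.14, 3.14, 3.14].

INTERFACE

Orientations are given as a rotation vector (axis times angle).
In Python, from station import ctrl gives the robot as it stands.
- The arm moves only by the shell command python3 -m handwheel 'ROWS' [FORCE]. ROWS is JSON, a list of rows, each an object with "gripper": the gripper command: -1 is fully open, 1 is shut, values between are in proportion; "offset": the shift along the tool's x, y, z in mm, a list of three; "rotation": the turn, a rotation vector about the tool's x, y, z in rad, a list of three. A call has exactly 8 rows; each row is the pose to reach, as a shift and turn from the pose commanded when the call began, along the tool's axes at that moment; what a row does not reach only later rows make up. A row lasts 1/8 s, in which the tool goes at most 62.5 mm and 10.7 degrees, less where a joint would pass 70% of its speed; a pose out of reach is approached as far as the arm can. A call with a gripper value outside its range is refused whole. The fingers move at their own pace and stop on an object; FORCE is the grip in N (left out, the last holds). Time passes only in rows, so rows that repeat a pose let the fingers close, or fill a call up. It gives the time, the measured TCP pose, the force, the opening and the grip force at its end, in the units of the state.
- ctrl.get_obs(): the state, without advancing time (a new reading comes with each control period).
- ctrl.get_image(name): name is "scene" or "side" or "wrist"; returns a dict with "image" (420x560x3 uint8, red, green, blue), "fovy" (degrees; the focal length in pixels is half the picture's height over the tangent of half this angle, whatever the lens; pixels are square), "cx", "cy" (the principal point, pixels), "xyz" and "attitude" of the camera in the world. Camera axes: x right, y up, looking along -z (the intrinsics and any distortion apply to the point x, -y, -z); pixel columns grow to the right and rows downward; lengths in m; the calibration is good to about 2 mm. A picture is of the moment at which its call begins. There is no depth.
- ctrl.finish_job(): hands the job in; it is judged then, once.
The state is a dict: "t": time; "q": joint angles; "dq": joint speeds; "effort": joint torques, N m; "tool_pos": TCP position; "tool_rot": TCP orientation; "contact_force": force on the tool from outside, world axes, zero at the start; "wrist_torque": the same for the moment, N m; "opening": finger opening in m; "grip_force": force on a finger pad.
Only numpy, scipy, OpenCV 4.12 (cv2) and the standard library are available. Lean on these libraries where they do the work, as an engineer would, in place of code of your own. Each camera call takes 0.05 s, during which the arm holds its last target. There are 200 camera calls.

## Working session

There is one attempt and no reset: what is moved stays moved. The work goes in short steps, Python scripts to look and compute and a shell command to move; the robot and the scene stay as the last step left them, time stands still between calls to the robot, and variables do not carry over. Pictures are saved under pics/ and viewed, at most 10 in all, crops included, and the job is handed in when it is done.

```bash
mkdir -p pics; cat > h.py <<'E'
import numpy as np,cv2
from scipy.spatial.transform import Rotation as R
from station import ctrl
def att(a):
    a=np.array(a,float)
    return a if a.shape==(3,3) else (R.from_rotvec(a).as_matrix() if a.size==3 else R.from_quat(a).as_matrix())
def shot(n,f):
    d=ctrl.get_image(n); cv2.imwrite('pics/'+f,d['image'][:,:,::-1]); np.save('pics/'+f+'.npy',d,allow_pickle=True); return d
def ld(f): return np.load('pics/'+f+'.npy',allow_pickle=True).item()
def foc(d): return d['image'].shape[0]/2/np.tan(np.radians(d['fovy'])/2)
def ray(d,u,v):
    f=foc(d); r=att(d['attitude'])@np.array([(u-d['cx'])/f,-(v-d['cy'])/f,-1]); return np.array(d['xyz']),r/np.linalg.norm(r)
def plane(d,u,v,z):
    o,r=ray(d,u,v); return o+r*(z-o[2])/r[2]
def proj(d,p):
    c=att(d['attitude']).T@(np.array(p)-d['xyz']); f=foc(d); return d['cx']+f*c[0]/-c[2],d['cy']-f*c[1]/-c[2]
E
python3 - <<'E'
from h import *
ims=[]
for n in ("scene","side","wrist"):
    d=shot(n,n+'0.png'); print(n,{k:v for k,v in d.items() if k!='image'})
o=ctrl.get_obs(); print(o)
E
```

```text
scene {'fovy': 45.13355699385582, 'cx': 275.97460594467026, 'cy': 201.25169764502215, 'xyz': array([ 1.38354195, -0.34053943,  0.95419577]), 'attitude': array([0.69945429, 0.52220121, 1.18474466])}
side {'fovy': 42.05676627340027, 'cx': 272.37542498780635, 'cy': 205.1502792187667, 'xyz': array([0.35984335, 0.99754504, 1.28834966]), 'attitude': array([ 0.09214128, -1.07248442, -2.79451095])}
wrist {'fovy': 67.85241860350986, 'cx': 277.5623803338691, 'cy': 203.60444496624802, 'xyz': array([0.1317072 , 0.61477926, 0.37350903]), 'attitude': array([-0.26179938, -0.18227789,  1.2303873 ])}
{'t': 0.15, 'q': array([ 1.12097020e+00,  5.32305899e-02,  1.61398385e+00,  2.93871920e-05,
        1.47601507e+00, -1.18990618e-01]), 'dq': array([-0.00132399, -0.00087489, -0.00377166, -0.00011876,  0.00047303,
        0.00211952]), 'effort': array([ 4.13996277e-04, -3.94243884e+01, -3.70721269e+01, -1.20732939e-04,
        4.69940045e-03,  6.24684901e-06]), 'tool_pos': array([0.20279177, 0.59066577, 0.23032657]), 'tool_rot': array([-5.17232396e-01, -3.09822644e+00,  2.45460454e-03]), 'contact_force': array([ 0.14434616, -0.1079444 ,  0.54149165]), 'wrist_torque': array([-0.02544354, -0.01027213, -0.0735203 ]), 'grip_force': 0.0, 'opening': 0.08540490588165836}
```

View pics/scene0.png

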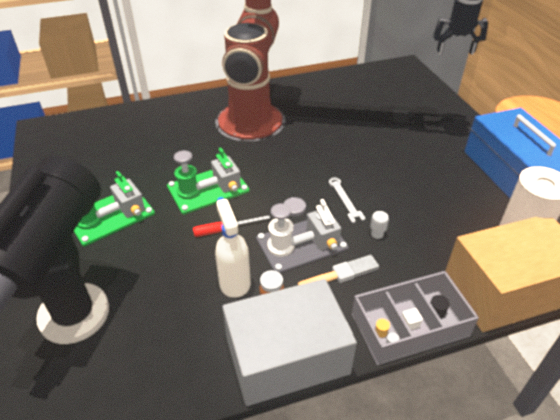

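View pics/side0.png

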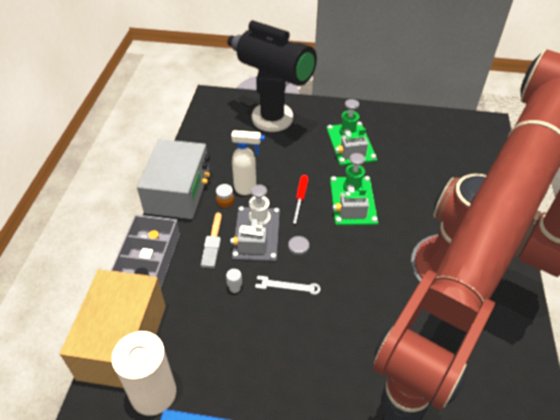

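The candidates in the scene view are the grey-plate pump (302,235), a green one at (208,185) and a green one at (113,215). In the side view they are at (256,230), (355,200) and (350,145). The grey one fits: steel plate, aluminium barrel, grey block. I'll confirm it in an enlarged crop.

```bash
python3 - <<'E'
from h import *
a=ld('scene0.png')['image'][185:285,245:365,::-1]; b=ld('side0.png')['image'][175:275,210:330,::-1]
c=np.vstack([cv2.resize(x,(720,600),interpolation=cv2.INTER_CUBIC)for x in (a,b)])
c=np.hstack([cv2.resize(x,(400,333),interpolation=cv2.INTER_CUBIC)for x in (a,b)])
cv2.imwrite('pics/crop0.png',c)
E
```

```text
(no output)
```

View pics/crop0.png

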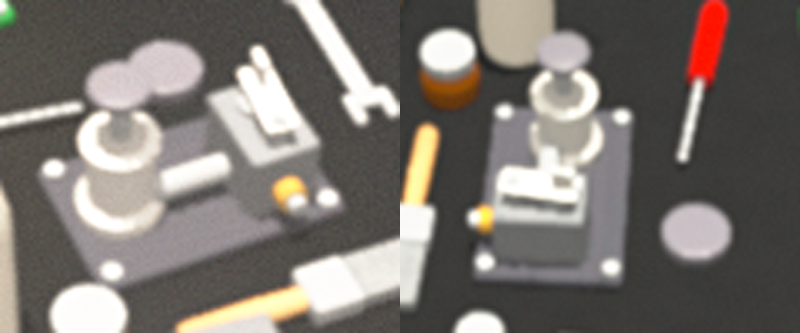

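The crop shows the real pump. The button is at scene (281,210) and side (259,190), with the cover and tab on the grey block. Next I'll measure the plate screws, button and tab.

```bash
python3 - <<'E'
from h import *
s=ld('scene0.png');d=ld('side0.png');k=.3
S=lambda x,y:(245+x*k,185+y*k); D=lambda x,y:(210+(x-400)*k,175+y*k)
print('scene screws',[plane(s,*S(*p),.014).round(4) for p in((54,168),(112,270),(328,198))])
print('side screws',[plane(d,*D(*p),.014).round(4) for p in((505,112),(621,117),(611,267),(485,262))])
def tri(a,b):
    o,r=ray(s,*a);p,q=ray(d,*b);A=np.c_[r,-q];t=np.linalg.lstsq(A,p-o,rcond=None)[0];x,y=o+t[0]*r,p+t[1]*q
    return (x+y)/2,np.linalg.norm(x-y)
print('button',plane(s,*S(119,84),.140),plane(d,*D(563,51),.140),tri(S(119,84),D(563,51)))
print('boxmouth tab',plane(s,*S(258,52),.114), tri(S(258,52),D(550,155)))
for n,x in(('s',s),('d',d)): print(n,[proj(x,(.2,.59,.23))])
E
```

```text
scene screws [array([ 0.5323, -0.1179,  0.014 ]), array([ 0.6413, -0.1065,  0.014 ]), array([0.6252, 0.0683, 0.014 ])]
side screws [array([ 0.6407, -0.1058,  0.014 ]), array([ 0.5324, -0.1164,  0.014 ]), array([0.5142, 0.0572, 0.014 ]), array([0.6236, 0.0689, 0.014 ])]
button [ 0.58393963 -0.08233376  0.14      ] [ 0.5769725  -0.07420369  0.14      ] (array([ 0.57803387, -0.0802529 ,  0.13375143]), np.float64(0.000422725237337657))
boxmouth tab [0.55802198 0.03280024 0.114     ] (array([0.56893338, 0.02921797, 0.12352478]), np.float64(0.002916741229613033))
s [(np.float64(453.626932337571), np.float64(56.04361925799563))]
d [(np.float64(392.05001784265687), np.float64(430.1482085380743))]
```

```bash
python3 - <<'E'
from h import *
s=ld('scene0.png');d=ld('side0.png')
print('bottle base',plane(s,235,285,0),plane(d,244,187,0),'top',plane(s,226,205,.23),plane(d,245,136,.23))
o=ctrl.get_obs();Rt=R.from_rotvec(o['tool_rot']).as_matrix();p=o['tool_pos']
O=np.array([.5778,-.024,0]);Y=.101;P=R.from_rotvec([0,0,Y]).as_matrix()
W=lambda x,y,z:O+P@np.array([x,y,z])
for n,w in(('pre',W(-.010,.027,.150)),('button',W(0,-.055,.16))): print(n,w,'tool mm',(Rt.T@(w-p)*1000).round(1))
print(Rt.round(3)); print('tool yaw', np.arctan2(Rt[1,1],Rt[0,1])-(np.pi/2+Y))
for a in(0,.1,.15,1.): print(a,W(.036-.044*np.cos(a),.055+.044*np.sin(a),.114), proj(s,W(.036-.044*np.cos(a),.055+.044*np.sin(a),.114)),proj(d,W(.036-.044*np.cos(a),.055+.044*np.sin(a),.114)))
E
```

```text
bottle base [ 0.65330334 -0.2181106   0.        ] [ 0.65424925 -0.21202318  0.        ] top [ 0.62208294 -0.21442068  0.23      ] [ 0.63897024 -0.20113074  0.23      ]
pre [0.5651286  0.00185412 0.15      ] tool mm [-534.  -439.    80.9]
button [ 0.58334556 -0.07871971  0.16      ] tool mm [-577.4 -509.4   71. ]
[[-0.946  0.325 -0.001]
 [ 0.325  0.946 -0.001]
 [ 0.    -0.002 -1.   ]]
tool yaw -0.43183813193860465
0 [0.56429521 0.02991308 0.114     ] (np.float64(322.23750388733896), np.float64(202.52957694988405)) (np.float64(257.07608345934955), np.float64(223.74350614982828))
0.1 [0.564071   0.03430553 0.114     ] (np.float64(323.89264314802415), np.float64(202.08391628600847)) (np.float64(256.8773662782317), np.float64(224.9387579626993))
0.15 [0.56412379 0.03650467 0.114     ] (np.float64(324.74533544603935), np.float64(201.90527257579052)) (np.float64(256.71957446789276), np.float64(225.53189191604565))
1.0 [0.58068569 0.06878855 0.114     ] (np.float64(339.719982705526), np.float64(203.51618994674206)) (np.float64(248.7499753543486), np.float64(233.68163682791266))
```

```bash
python3 -m handwheel '[{"gripper":1,"offset":[-40,-33,0],"rotation":[0,0,-0.05]},{"gripper":1,"offset":[-80,-66,0],"rotation":[0,0,-0.1]},{"gripper":1,"offset":[-120,-99,0],"rotation":[0,0,-0.16]},{"gripper":1,"offset":[-160,-132,0],"rotation":[0,0,-0.22]},{"gripper":1,"offset":[-200,-165,0],"rotation":[0,0,-0.28]},{"gripper":1,"offset":[-240,-198,0],"rotation":[0,0,-0.33]},{"gripper":1,"offset":[-280,-231,0],"rotation":[0,0,-0.38]},{"gripper":1,"offset":[-320,-264,0],"rotation":[0,0,-0.43]}]' 40
cat > to.py <<'E'
from h import *
o=ctrl.get_obs();Rt=R.from_rotvec(o['tool_rot']).as_matrix();p=o['tool_pos']
O=np.array([.5778,-.024,0]);Y=.101;P=R.from_rotvec([0,0,Y]).as_matrix()
W=lambda x,y,z:O+P@np.array([x,y,z])
T=dict(pre=W(-.010,.025,.150),low=W(-.010,.025,.100),end=W(-.002,.083,.100),button=W(0,-.055,.155))
print('t',o['t'],'q',o['q'].round(2),'pos',p.round(4),'pumpframe mm',(P.T@(p-O)*1000).round(1),'F',o['contact_force'].round(1),'open',o['opening'])
print('yaw err',np.arctan2(Rt[1,1],Rt[0,1])-np.pi/2-Y,Rt[:,2].round(3))
for n,w in T.items(): print(n,(Rt.T@(w-p)*1000).round(1))
E
python3 to.py
```

```text
t: 1.15
tool_pos: [0.4204, 0.2359, 0.2311]
tool_rot: [-0.159, 3.137, 0.0]
contact_force: [0.4, 0.2, 0.0]
opening: -0.0001
grip_force: 0.0
t 1.15 q [ 0.36 -0.3   1.94  0.    1.51 -1.31] pos [0.4204 0.2359 0.2311] pumpframe mm [-130.4  274.5  231.1] F [0.4 0.2 0. ] open -0.0001166824569758711
yaw err -2.8023228258372557e-05 [ 0.  0. -1.]
pre [-120.4 -249.5   81.1]
low [-120.4 -249.5  131.1]
end [-128.4 -191.5  131.1]
button [-130.4 -329.5   76.1]
```

```bash
python3 -m handwheel '[{"gripper":1,"offset":[-22,-45,10],"rotation":[0,0,0]},{"gripper":1,"offset":[-44,-90,20],"rotation":[0,0,0]},{"gripper":1,"offset":[-66,-135,30],"rotation":[0,0,0]},{"gripper":1,"offset":[-88,-180,40],"rotation":[0,0,0]},{"gripper":1,"offset":[-105,-220,50],"rotation":[0,0,0]},{"gripper":1,"offset":[-120,-250,60],"rotation":[0,0,0]},{"gripper":1,"offset":[-120,-250,75],"rotation":[0,0,0]},{"gripper":1,"offset":[-120,-250,81],"rotation":[0,0,0]}]'
python3 - <<'E'
from h import *
a=shot('scene','s1.png')['image'][155:285,235:395,::-1]; b=shot('side','d1.png')['image'][145:275,190:350,::-1]
cv2.imwrite('pics/crop1.png',np.hstack([cv2.resize(x,(400,325),interpolation=cv2.INTER_CUBIC)for x in (a,b)]))
E
python3 to.py
```

```text
t: 2.15
tool_pos: [0.5628, 0.0011, 0.1484]
tool_rot: [0.156, -3.135, -0.001]
contact_force: [0.1, 0.8, -0.1]
opening: 0.0004
grip_force: 0.0
t 2.25 q [-0.13 -0.03  1.84  0.    1.34 -1.8 ] pos [0.5628 0.0016 0.1489] pumpframe mm [-12.3  27.  148.9] F [ 0.1 -1.2 -0.4] open 6.845231236462634e-05
yaw err -0.0006833323396960023 [-0.003  0.001 -1.   ]
pre [-2.3 -2.  -1.1]
low [-2.4 -2.  48.9]
end [-10.4  56.   49. ]
button [-12.3 -82.   -6.2]
```

View pics/crop1.png

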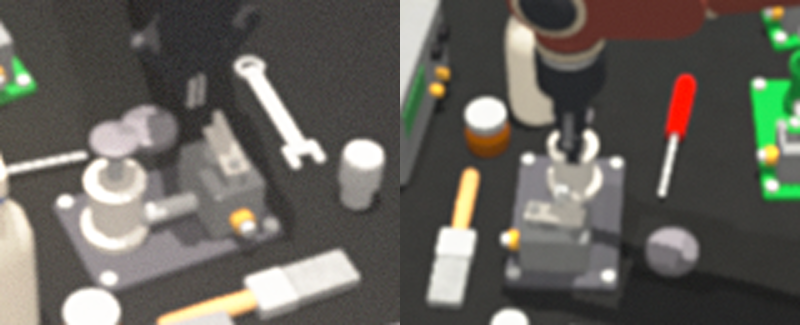

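```bash
python3 -m handwheel '[{"gripper":1,"offset":[-2,-2,20],"rotation":[0,0,0]},{"gripper":1,"offset":[-2,-2,40],"rotation":[0,0,0]},{"gripper":1,"offset":[-2,-2,48],"rotation":[0,0,0]},{"gripper":1,"offset":[-2,5,48],"rotation":[0,0,0]},{"gripper":1,"offset":[-2,14,48],"rotation":[0,0,0]},{"gripper":1,"offset":[-2,22,48],"rotation":[0,0,0]},{"gripper":1,"offset":[-2,30,48],"rotation":[0,0,0]},{"gripper":1,"offset":[-4,38,48],"rotation":[0,0,0]}]'; python3 to.py
```

```text
t: 3.25
tool_pos: [0.5646, 0.0392, 0.1029]
tool_rot: [-0.156, 3.137, -0.001]
contact_force: [-0.5, -1.4, 0.0]
opening: -0.0002
grip_force: 0.9
t 3.25 q [-0.06  0.03  1.86 -0.    1.25 -1.73] pos [0.5646 0.0392 0.1029] pumpframe mm [ -6.8  64.2 102.9] F [-0.5 -1.4  0. ] open -0.00015998262006795087
yaw err -0.0017336636823752916 [ 0.001 -0.    -1.   ]
pre [  3.1 -39.2 -47.1]
low [  3.1 -39.2   2.9]
end [-4.8 18.8  2.9]
button [  -7.  -119.2  -52. ]
```

Contact is about 1.4 N, so the tab is moving. I'll keep pushing, then lift straight up and back off toward the button.

```bash
python3 -m handwheel '[{"gripper":1,"offset":[-3,8,0],"rotation":[0,0,0]},{"gripper":1,"offset":[-6,16,0],"rotation":[0,0,0]},{"gripper":1,"offset":[-9,22,0],"rotation":[0,0,0]},{"gripper":1,"offset":[-12,26,0],"rotation":[0,0,0]},{"gripper":1,"offset":[-12,26,0],"rotation":[0,0,0]},{"gripper":1,"offset":[-12,24,-25],"rotation":[0,0,0]},{"gripper":1,"offset":[-12,24,-55],"rotation":[0,0,0]},{"gripper":1,"offset":[-10,-10,-60],"rotation":[0,0,0]}]'
python3 -m handwheel '[{"gripper":1,"offset":[0,-30,0],"rotation":[0,0,0]},{"gripper":1,"offset":[1,-60,0],"rotation":[0,0,0]},{"gripper":1,"offset":[2,-90,0],"rotation":[0,0,0]},{"gripper":1,"offset":[2,-110,0],"rotation":[0,0,0]},{"gripper":1,"offset":[2,-110,0],"rotation":[0,0,0]},{"gripper":1,"offset":[2,-110,0],"rotation":[0,0,0]},{"gripper":1,"offset":[2,-110,0],"rotation":[0,0,0]},{"gripper":1,"offset":[2,-110,0],"rotation":[0,0,0]}]'
python3 - <<'E'
from h import *
a=shot('scene','s2.png')['image'][155:285,235:395,::-1]; b=shot('side','d2.png')['image'][145:275,190:350,::-1]
cv2.imwrite('pics/crop2.png',np.hstack([cv2.resize(x,(400,325),interpolation=cv2.INTER_CUBIC)for x in (a,b)]))
E
python3 to.py
```

```text
t: 4.25
tool_pos: [0.577, 0.0308, 0.1656]
tool_rot: [-0.16, 3.132, 0.001]
contact_force: [0.6, -1.1, 0.2]
opening: 0.0001
grip_force: 0.0
t: 5.25
tool_pos: [0.5841, -0.0791, 0.1623]
tool_rot: [-0.157, 3.138, 0.0]
contact_force: [0.4, -0.4, -0.5]
opening: 0.0002
grip_force: 0.0
t 5.35 q [-0.26  0.02  1.76  0.    1.36 -1.93] pos [ 0.5841 -0.0793  0.1623] pumpframe mm [  0.7 -55.7 162.3] F [0.5 0.  0.5] open -8.108856423555875e-06
yaw err -0.0011004722979248982 [ 0.  0. -1.]
pre [10.8 80.7 12.3]
low [10.8 80.7 62.3]
end [  2.9 138.7  62.3]
button [0.7 0.7 7.3]
```

View pics/crop2.png

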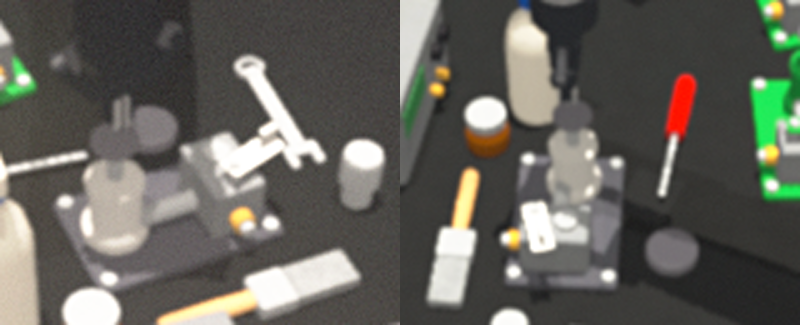

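The cover is clear: it's turned over 1 rad, and the boss shows at side crop (566,218). The fingertips are over the button, so I'll start pressing.

```bash
python3 -m handwheel '[{"gripper":1,"offset":[0,0,15],"rotation":[0,0,0]},{"gripper":1,"offset":[0,0,32],"rotation":[0,0,0]},{"gripper":1,"offset":[0,0,46],"rotation":[0,0,0]},{"gripper":1,"offset":[0,0,46],"rotation":[0,0,0]},{"gripper":1,"offset":[0,0,46],"rotation":[0,0,0]},{"gripper":1,"offset":[0,0,46],"rotation":[0,0,0]},{"gripper":1,"offset":[0,0,46],"rotation":[0,0,0]},{"gripper":1,"offset":[0,0,46],"rotation":[0,0,0]}]'
```

```text
t: 6.35
tool_pos: [0.5847, -0.0798, 0.1175]
tool_rot: [-0.156, 3.137, -0.0]
contact_force: [-2.8, 0.6, 10.4]
opening: -0.0
grip_force: 5.3
```

```bash

python3 -m handwheel '[{"gripper":1,"offset":[0,0,-27],"rotation":[0,0,0]},{"gripper":1,"offset":[0,0,-27],"rotation":[0,0,0]},{"gripper":1,"offset":[0,0,0],"rotation":[0,0,0]},{"gripper":1,"offset":[0,0,0],"rotation":[0,0,0]},{"gripper":1,"offset":[0,0,-27],"rotation":[0,0,0]},{"gripper":1,"offset":[0,0,-27],"rotation":[0,0,0]},{"gripper":1,"offset":[0,0,0],"rotation":[0,0,0]},{"gripper":1,"offset":[0,0,0],"rotation":[0,0,0]}]'
python3 -m handwheel '[{"gripper":1,"offset":[0,0,-27],"rotation":[0,0,0]},{"gripper":1,"offset":[0,0,-27],"rotation":[0,0,0]},{"gripper":1,"offset":[0,0,0],"rotation":[0,0,0]},{"gripper":1,"offset":[0,0,0],"rotation":[0,0,0]},{"gripper":1,"offset":[0,0,-27],"rotation":[0,0,0]},{"gripper":1,"offset":[0,0,-27],"rotation":[0,0,0]},{"gripper":1,"offset":[0,0,0],"rotation":[0,0,0]},{"gripper":1,"offset":[0,0,0],"rotation":[0,0,0]}]'
python3 -m handwheel '[{"gripper":1,"offset":[0,0,-27],"rotation":[0,0,0]},{"gripper":1,"offset":[0,0,-27],"rotation":[0,0,0]},{"gripper":1,"offset":[0,0,0],"rotation":[0,0,0]},{"gripper":1,"offset":[0,0,0],"rotation":[0,0,0]},{"gripper":1,"offset":[0,0,-27],"rotation":[0,0,0]},{"gripper":1,"offset":[0,0,-27],"rotation":[0,0,0]},{"gripper":1,"offset":[0,0,0],"rotation":[0,0,0]},{"gripper":1,"offset":[0,0,0],"rotation":[0,0,0]}]'
python3 -m handwheel '[{"gripper":1,"offset":[0,0,-30],"rotation":[0,0,0]},{"gripper":1,"offset":[0,0,-60],"rotation":[0,0,0]},{"gripper":1,"offset":[25,0,-90],"rotation":[0,0,0]},{"gripper":1,"offset":[60,0,-120],"rotation":[0,0,0]},{"gripper":1,"offset":[90,0,-130],"rotation":[0,0,0]},{"gripper":1,"offset":[90,0,-130],"rotation":[0,0,0]},{"gripper":1,"offset":[90,0,-130],"rotation":[0,0,0]},{"gripper":1,"offset":[90,0,-130],"rotation":[0,0,0]}]'
python3 - <<'E'
from h import *
s=shot('scene','s3.png');d=shot('side','d3.png')
a=s['image'][155:285,235:395,::-1]; b=d['image'][145:275,190:350,::-1]
cv2.imwrite('pics/crop3.png',np.hstack([cv2.resize(x,(400,325),interpolation=cv2.INTER_CUBIC)for x in (a,b)]))
for z in(.078,.088,.098,.108):
    u,v=proj(s,(.5722,.0307,z));x,y=proj(d,(.5722,.0307,z)); print(z,((u-235)*2.5,(v-155)*2.5),(400+(x-190)*2.5,(y-145)*2.5))
E
python3 to.py|head -1
```

```text
t: 7.35
tool_pos: [0.5857, -0.0803, 0.1167]
tool_rot: [-0.155, 3.134, -0.002]
contact_force: [1.4, -0.2, 11.5]
opening: 0.0003
grip_force: 5.3
t: 8.35
tool_pos: [0.5856, -0.0802, 0.1166]
tool_rot: [-0.155, 3.134, -0.002]
contact_force: [2.4, -0.8, 10.5]
opening: 0.0
grip_force: 5.4
t: 9.35
tool_pos: [0.5856, -0.0802, 0.1166]
tool_rot: [-0.155, 3.134, -0.001]
contact_force: [1.9, -0.8, 11.3]
opening: 0.0001
grip_force: 5.4
t: 10.35
tool_pos: [0.4945, -0.0884, 0.2444]
tool_rot: [0.156, -3.135, -0.002]
contact_force: [0.5, 0.9, 0.7]
opening: 0.0003
grip_force: 0.0
0.078 (np.float64(219.79994474209164), np.float64(150.49901268731588)) (np.float64(561.5641283243326), np.float64(216.84443569235526))
0.088 (np.float64(220.3622635103227), np.float64(143.237738361965)) (np.float64(561.3107290430412), np.float64(211.27867891358443))
0.098 (np.float64(220.9308220615175), np.float64(135.89588914139546)) (np.float64(561.054894275432), np.float64(205.65942820060366))
0.108 (np.float64(221.50572483497214), np.float64(128.47211639130379)) (np.float64(560.7965887398169), np.float64(199.98590861319053))
t 10.45 q [-0.33 -0.25  1.87  0.    1.52 -2.  ] pos [ 0.4947 -0.0885  0.2451] pumpframe mm [-89.2 -55.8 245.1] F [-0.6 -0.3  0.1] open 0.00020104614200881874
```

View pics/crop3.png

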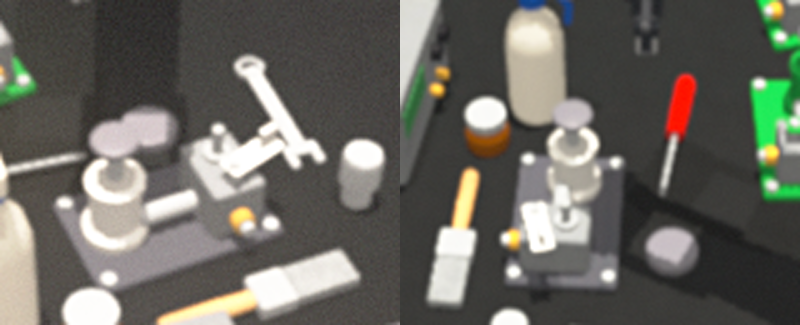

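The pin now stands out: its tip is at scene crop (218,131), against (221,128) expected at 108 mm. The button is up and the cover is aside. Further strokes do no harm, so I'll add a few slow full ones for margin.

```bash

python3 -m handwheel '[{"gripper":1,"offset":[-45,0,20],"rotation":[0,0,0]},{"gripper":1,"offset":[-89,0,55],"rotation":[0,0,0]},{"gripper":1,"offset":[-89,0,95],"rotation":[0,0,0]},{"gripper":1,"offset":[-89,0,102],"rotation":[0,0,0]},{"gripper":1,"offset":[-89,0,116],"rotation":[0,0,0]},{"gripper":1,"offset":[-89,0,129],"rotation":[0,0,0]},{"gripper":1,"offset":[-89,0,129],"rotation":[0,0,0]},{"gripper":1,"offset":[-89,0,129],"rotation":[0,0,0]}]'
python3 -m handwheel '[{"gripper":1,"offset":[0,0,-28],"rotation":[0,0,0]},{"gripper":1,"offset":[0,0,-28],"rotation":[0,0,0]},{"gripper":1,"offset":[0,0,-28],"rotation":[0,0,0]},{"gripper":1,"offset":[0,0,-28],"rotation":[0,0,0]},{"gripper":1,"offset":[0,0,-12],"rotation":[0,0,0]},{"gripper":1,"offset":[0,0,0],"rotation":[0,0,0]},{"gripper":1,"offset":[0,0,0],"rotation":[0,0,0]},{"gripper":1,"offset":[0,0,0],"rotation":[0,0,0]}]'
python3 -m handwheel '[{"gripper":1,"offset":[0,0,-28],"rotation":[0,0,0]},{"gripper":1,"offset":[0,0,-28],"rotation":[0,0,0]},{"gripper":1,"offset":[0,0,-28],"rotation":[0,0,0]},{"gripper":1,"offset":[0,0,-28],"rotation":[0,0,0]},{"gripper":1,"offset":[0,0,-12],"rotation":[0,0,0]},{"gripper":1,"offset":[0,0,0],"rotation":[0,0,0]},{"gripper":1,"offset":[0,0,0],"rotation":[0,0,0]},{"gripper":1,"offset":[0,0,0],"rotation":[0,0,0]}]'
python3 -m handwheel '[{"gripper":1,"offset":[0,0,-30],"rotation":[0,0,0]},{"gripper":1,"offset":[0,0,-60],"rotation":[0,0,0]},{"gripper":1,"offset":[25,0,-90],"rotation":[0,0,0]},{"gripper":1,"offset":[60,0,-120],"rotation":[0,0,0]},{"gripper":1,"offset":[90,0,-130],"rotation":[0,0,0]},{"gripper":1,"offset":[90,0,-130],"rotation":[0,0,0]},{"gripper":1,"offset":[90,0,-130],"rotation":[0,0,0]},{"gripper":1,"offset":[90,0,-130],"rotation":[0,0,0]}]'
python3 - <<'E'
from h import *
s=shot('scene','s4.png');d=shot('side','d4.png')
a=s['image'][155:285,235:395,::-1]; b=d['image'][145:275,190:350,::-1]
cv2.imwrite('pics/crop4.png',np.hstack([cv2.resize(x,(400,325),interpolation=cv2.INTER_CUBIC)for x in (a,b)]))
E
```

```text
t: 11.45
tool_pos: [0.5839, -0.08, 0.1208]
tool_rot: [-0.155, 3.135, -0.001]
contact_force: [-5.7, 2.6, 8.5]
opening: -0.0002
grip_force: 4.5
t: 12.45
tool_pos: [0.5841, -0.0802, 0.1184]
tool_rot: [-0.156, 3.136, -0.001]
contact_force: [-1.4, 0.6, 10.5]
opening: 0.0003
grip_force: 5.0
t: 13.45
tool_pos: [0.5839, -0.0801, 0.1183]
tool_rot: [-0.156, 3.136, -0.001]
contact_force: [-3.1, -0.5, 9.8]
opening: 0.0002
grip_force: 5.0
t: 14.45
tool_pos: [0.4937, -0.0886, 0.2459]
tool_rot: [0.156, -3.136, -0.001]
contact_force: [0.6, -0.4, 0.4]
opening: 0.0
grip_force: 0.0
```

View pics/crop4.png

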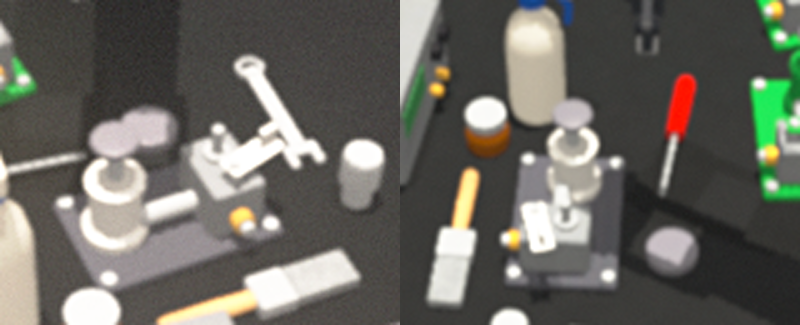

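The picture is unchanged: the pin tip is still at scene crop (218,130), so it was already at its stop. The button is up, the cover is aside and the bystanders are in place.

```bash
python3 -c "
from station import ctrl
print(ctrl.finish_job())"
```

```text
the job is handed in; nothing more can be done
None
```

I handed in the job at about 14.6 s, with the last pictures showing the cover pushed aside, the pin fully out, the button back up and nothing else moved; the judge's verdict was not shown.

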